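# Sweep the counted boluses into the counting tray's trough and shut its cover

### The arm

A 7-joint arm with a two-finger parallel gripper is mounted at the origin on a cart in front of the work surface, level with it; the furniture and walls round the work are solid. World frame = base frame: x ahead of the robot, y to its left, z up, the work surface at z = 0. Lengths are in m, angles in rad, forces in N, time in s.
With the tool pointing down it reaches from about 0.425 to 0.825 m from the base axis. Payload 3.6 kg.
Tool frame: the origin (TCP) lies at the very end of the fingers, on their centre line; the grasp point (between the pads) lies 19 mm behind it; z points along the fingers, y is the line along which they close (so a half turn about z gives the same grasp; the last joint's range is limited). The gripper opens to 93 mm and grips with 3 to 60 N. Pads are 15 mm wide; open, the fingers measure 128 mm over their backs; the gripper's body (75 mm by 188 mm) begins 65 mm behind the grasp point.
Start: joints at [1.157, 0.615, -0.013, 1.423, 0.008, 1.103, -0.04], TCP at [0.245, -0.602, 0.219] pointing down, gripper open.
Joint ranges: [-3.12, 3.12], [-0.3, 2.06], [-1.34, 1.32], [0.26, 2.42], [-1.36, 4.5], [0.01, 1.98], [-2.84, 2.84]. Speed limits (rad/s): [2.79, 2.79, 3.14, 3.14, 3.14, 3.14, 3.14].

### API

Orientations are given as [roll, pitch, yaw] about the fixed x, y, z axes, in that order (R = Rz(yaw) Ry(pitch) Rx(roll)).
In Python, from rig import robot, eyes, close_job gives the robot as it stands (robot), with the cameras (eyes) and the job as plain functions.
- The arm moves only by the shell command python3 nudge.py [OPENING], which reads ROWS from standard input. ROWS is a JSON list of rows, 1 to 12 of them, each of 6 numbers: dx, dy, dz in a scale on which 1.0 is 1 m, then a rotation vector rx, ry, rz in shares of 2 pi rad (1.0 is 2 pi rad); each row shifts and turns the commanded pose from where the row before left it, along the tool's axes as they then stand; what a row does not reach is not made up. A row lasts 1/12 s, in which the tool goes at most 0.0417 m and 0.125 rad, less where a joint would pass 70% of its speed; a pose out of reach is approached as far as the arm can. OPENING is the finger opening in m, set as the command begins (- or left out keeps the last). The fingers move at their own pace and stop on an object; the grip force is fixed at half the most. Time passes only in rows, so rows that do not move let the fingers close. It prints the time, the measured TCP pose, the force, the opening and the grip force at its end. No shift or turn number may pass 1 either way. Input that does not fit is refused with a message, and nothing moves.
- robot.observe(): the state, without advancing time (a new reading comes with each control period).
- eyes.grab_frame(name): name is "scene" or "side" or "wrist"; returns (picture, depth): 384x512x3 uint8, red, green, blue; 384x512 float32, m along the optical axis (not along the pixel's ray), 0 where there is no reading.
- eyes.get_calibration(name): a dict with "K" (3x3 intrinsics, pixels), "position" and "rotation" of the camera in the world; the wrist camera has in their place "tool_from_camera" (4x4, takes a point from camera to tool coordinates, whose origin is the TCP and whose axes are the flange's). Camera axes: x right, y down, z forward; pixel columns grow to the right and rows downward; lengths in m; the calibration is good to about 2 mm. A picture is of the moment at which its call begins: read the wrist's pose just before it. get_calibration takes no time and is no camera call.
- close_job(): hands the job in; it is judged then, once.
The state is a dict: "time_s": time; "q": joint angles; "joint_vel": joint speeds; "effort": joint torques, N m; "tool_pos": TCP position; "tool_rot": TCP orientation; "contact_force": force on the tool from outside, world axes, zero at the start; "ft_torque": the same for the moment, N m; "opening": finger opening in m; "grasp_force": force on a finger pad.
Only numpy, scipy, OpenCV 4.12 (cv2) and the standard library are available. Lean on these libraries where they do the work, as an engineer would, in place of code of your own. Each camera call takes 0.05 s, during which the arm holds its last target. There are 200 camera calls.

### The job

Finish the count on the counting tray: with the closed fingers sweep the three whole boluses (the big oblong tablets) across the platform into the open trough on the tray's left side, but leave the broken half lying on the platform. Then gently push the trough's hinged cover over until it is fully shut. Only push things: do not lift any tablet, and do not disturb the jar, the timer or the petri dish.

Things in the scene. Friction and masses are not known exactly. Their poses are not given: they have to be found in the camera images.
- counting_tray: stainless steel tablet-counting tray, immovable. Origin on the worktop; x along its 240 mm length (away from the robot at yaw 0), y left towards the trough, z up. Flat platform: top at z = 32 mm, x -117 to 117, y -97 to +80 mm, without a rim at the left edge (y = 80), where the trough begins; the other sides have a 3 mm thick rim, top at z = 44 mm, with a pour spout at the near right corner
- trough_middle (a point): middle of the trough's floor, at x = 0, y = 108, z = 6 mm in the tray's frame. The trough is a steel channel along the platform's left edge, inside from y = 80 to 136 mm and x = -117 to 117 mm, its floor 26 mm below the platform (two boluses on top of one another do not fit under the cover); end walls up to z = 44 mm
- trough_cover (a joint): angle of the trough's steel cover, rad: 0 = shut; free edge on the platform; about 1.57 = upright; it starts at 1.65 to 1.95, leaning outward, away from the platform (stop at 2.05). The hinge is stiff: the cover stays at whatever angle it is left, and about 1 to 2 N at its free edge moves it
- cover_hinge (a point): middle of the cover's hinge line, on top of the trough's outer wall: at x = 0, y = 139.5, z = 34.5 mm in the tray's frame; the hinge line runs along the tray's x
- cover_edge (a point): middle of the cover's free edge (rolled, 6 mm thick), 63.5 mm from the hinge line; the cover is a 3 mm thick plate 230 mm long
- bolus_1: a whole bolus: oblong off-white tablet with rounded ends and a score line across the middle, 48 x 20 x 16 mm, 20 g. Origin at its centre, x along its length. Lies flat on the platform at the start, at any yaw
- bolus_2: a second whole bolus, the same as bolus_1
- bolus_3: a third whole bolus, the same as bolus_1
- bolus_half: the broken half of a bolus: one rounded end and one rough broken end, 24 x 20 x 16 mm, 11 g, origin at its centre; lies on the platform among the whole ones and must stay on the platform
- stock_jar: white screw-cap jar, 68 mm across and 88 mm tall, beyond the tray; origin at its underside; leave it alone
- timer: white bench timer, 37 x 68 x 64 mm, beyond the tray; origin at its underside; leave it alone
- petri_0: empty shallow petri dish, 61 mm across and 15 mm high, right of the tray; origin at its underside; leave it alone

How it is judged:
On the way, in this order (a step that is already met when the one before it is completed fails the run):
1. the three whole boluses lie in the trough, the cover still up (y of bolus_1 in the frame of counting_tray between 0.08 and 0.137 m and z of each of bolus_1, bolus_2, bolus_3 in the frame of counting_tray below 0.03 m and x of bolus_1 in the frame of counting_tray between -0.118 and 0.118 m and y of bolus_2 in the frame of counting_tray between 0.08 and 0.137 m and x of bolus_2 in the frame of counting_tray between -0.118 and 0.118 m and y of bolus_3 in the frame of counting_tray between 0.08 and 0.137 m and x of bolus_3 in the frame of counting_tray between -0.118 and 0.118 m and y of bolus_half in the frame of counting_tray between -0.1 and 0.08 m and x of bolus_half in the frame of counting_tray between -0.12 and 0.12 m and z of bolus_half in the frame of counting_tray between 0.036 and 0.05 m and value of joint trough_cover above 0.9 rad), for 0.2 s.
2. the cover is shut over them (y of bolus_1 in the frame of counting_tray between 0.08 and 0.137 m and z of each of bolus_1, bolus_2, bolus_3 in the frame of counting_tray below 0.03 m and x of bolus_1 in the frame of counting_tray between -0.118 and 0.118 m and y of bolus_2 in the frame of counting_tray between 0.08 and 0.137 m and x of bolus_2 in the frame of counting_tray between -0.118 and 0.118 m and y of bolus_3 in the frame of counting_tray between 0.08 and 0.137 m and x of bolus_3 in the frame of counting_tray between -0.118 and 0.118 m and y of bolus_half in the frame of counting_tray between -0.1 and 0.08 m and x of bolus_half in the frame of counting_tray between -0.12 and 0.12 m and z of bolus_half in the frame of counting_tray between 0.036 and 0.05 m and value of joint trough_cover below 0.05 rad), for 0.2 s.
At the end, for the whole second after the job is handed in: all three whole boluses lie in the trough, below platform level; the broken half lies on the platform; the cover is shut (within 0.05 rad, about 3 mm at its free edge); all at rest (all of step 2 and linear speed of each of bolus_1, bolus_2, bolus_3, bolus_half below 0.02 m/s); the robot touches nothing.
It fails at once if a tablet is lifted off the tray (centre more than 30 mm above where it lies on the platform) (z of any of bolus_1, bolus_2, bolus_3, bolus_half in the frame of counting_tray above 0.07 m).
It fails at once if the broken half falls into the trough (y of bolus_half in the frame of counting_tray above 0.08 m and z of bolus_half in the frame of counting_tray below 0.034 m).
It fails at once if the jar, the timer or the petri dish is pushed more than 20 mm (distance of any of stock_jar, timer, petri_0 from where it was at the start of the episode above 0.02 m).
It fails at once if the cover is forced (more than 60 N) (contact force between the fingers and trough_cover above 60 N).
It also fails if it takes over 61 s, if anything falls off the work surface, if the arm or the gripper's body presses on something with over 40 N, if the wrist force passes 120 N, or if a joint passes its speed limit or range.

## Working session

There is one attempt and no reset: what is moved stays moved. The work goes in short steps, Python scripts to look and compute and a shell command to move; the robot and the scene stay as the last step left them, time stands still between calls to the robot, and variables do not carry over. Pictures are saved under pics/ and viewed, at most 12 in all, crops included, and the job is handed in when it is done.

```bash
ls; mkdir -p pics; python3 - <<'E'
from rig import robot, eyes, close_job
import cv2,numpy as np
for n in("scene","side"):
    p,d=eyes.grab_frame(n); cv2.imwrite(f"pics/{n}0.png",p[:,:,::-1]); np.savez(f"{n}0.npz",p=p,d=d)
    print(n,eyes.get_calibration(n))
print(eyes.get_calibration("wrist")); print(robot.observe())
E
```

```text
nudge.py
pics
rig.py
scene {'K': array([[397.13037208,   0.        , 258.26246438],
       [  0.        , 397.13037208, 193.47615068],
       [  0.        ,   0.        ,   1.        ]]), 'position': array([-0.12167539, -0.44478841,  0.53668789]), 'rotation': array([-2.05627215, -0.01217876, -1.06581937])}
side {'K': array([[419.37662775,   0.        , 250.54364916],
       [  0.        , 419.37662775, 193.68976848],
       [  0.        ,   0.        ,   1.        ]]), 'position': array([ 0.32276659, -0.71301075,  0.47435977]), 'rotation': array([-2.06124547, -0.02308869, -0.43325563])}
{'K': array([[343.91331042,   0.        , 255.68215277],
       [  0.        , 343.91331042, 190.81344934],
       [  0.        ,   0.        ,   1.        ]]), 'tool_from_camera': array([[-2.88154715e-04, -9.64342210e-01, -2.64658304e-01,
         7.41535820e-02],
       [ 9.99999956e-01, -2.96264882e-04, -9.27222187e-06,
         7.09182499e-04],
       [-6.94673665e-05, -2.64658295e-01,  9.64342253e-01,
        -1.65602057e-01],
       [ 0.00000000e+00,  0.00000000e+00,  0.00000000e+00,
         1.00000000e+00]])}
{'time_s': 0.1, 'q': array([ 1.15747419,  0.6158247 , -0.01262712,  1.4246954 ,  0.00811145,
        1.10337794, -0.04039385]), 'joint_vel': array([-0.00016974, -0.00073438,  0.00223377, -0.0032309 , -0.00022007,
        0.00314809,  0.00049202]), 'effort': array([ 6.27758272e-04, -4.60044837e+01,  2.09825286e-01, -1.66245389e+01,
       -6.11754600e-02,  1.69860962e-02,  8.70603753e-05]), 'tool_pos': array([ 0.24496529, -0.60133105,  0.21760987]), 'tool_rot': array([-3.13933775e+00,  3.04864516e-05,  3.86907321e-01]), 'contact_force': array([-0.00630363, -0.43297078,  0.68361763]), 'ft_torque': array([ 0.0248785 , -0.00531775,  0.01056858]), 'grasp_force': 0.0, 'opening': 0.09293217941950883}
```

View pics/scene0.png

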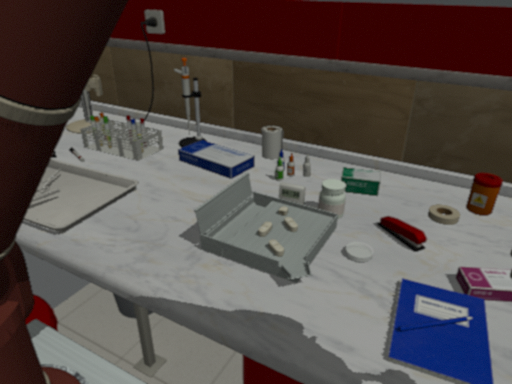

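View pics/side0.png

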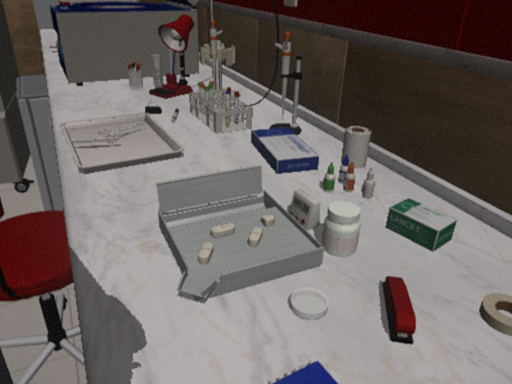

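```bash
cat > h.py <<'E'
from rig import robot, eyes, close_job
import cv2,numpy as np
from scipy.spatial.transform import Rotation as R
def cam(n):
    c=eyes.get_calibration(n)
    if n=="wrist":
        s=robot.observe(); T=c["tool_from_camera"]; Rt=R.from_euler('xyz',s["tool_rot"]).as_matrix()
        return c["K"],Rt@T[:3,3]+s["tool_pos"],Rt@T[:3,:3]
    return c["K"],c["position"],R.from_euler('xyz',c["rotation"]).as_matrix()
def rays(uv,K,M):
    uv=np.asarray(uv,float).reshape(-1,2); return np.c_[(uv[:,0]-K[0,2])/K[0,0],(uv[:,1]-K[1,2])/K[1,1],np.ones(len(uv))]@M.T
def onplane(uv,z,c):
    K,p,M=c; r=rays(uv,K,M); return p+r*((z-p[2])/r[:,2])[:,None]
def cloud(d,c):
    K,p,M=c; v,u=np.mgrid[:d.shape[0],:d.shape[1]]
    P=p+rays(np.c_[u.ravel(),v.ravel()],K,M)*d.ravel()[:,None]; P[d.ravel()==0]=np.nan
    return P.reshape(*d.shape,3)
E
python3 - <<'E'
from h import *
for n,roi in(("scene",(190,340,175,280)),("side",(150,325,165,300))):
    f=np.load(f"{n}0.npz");p,d=f["p"],f["d"];c=cam(n);P=cloud(d,c)
    x0,x1,y0,y1=roi; m=np.zeros(d.shape,bool); m[y0:y1,x0:x1]=1
    z=P[...,2]; print(n,np.histogram(z[m],np.arange(-.01,.12,.006)))
    q=P[m&(abs(z-.032)<.004)][:,:2].astype(np.float32); print("plat",cv2.minAreaRect(q),np.median(z[m&(abs(z-.032)<.004)]))
    hsv=cv2.cvtColor(p,cv2.COLOR_RGB2HSV)
    t=m&(p[...,0].astype(int)-p[...,2]>12)&(hsv[...,2]>120)
    k,l,s,ce=cv2.connectedComponentsWithStats(t.astype(np.uint8))
    for i in range(1,k):
        if s[i,4]>25:
            w=P[l==i]; print(ce[i],s[i,4],np.nanmedian(w,0).round(4),"plane",onplane(ce[i],.042,c).round(4),cv2.minAreaRect(onplane(np.argwhere(l==i)[:,::-1],.042,c)[:,:2].astype(np.float32)))
    w=P[m&(z>.055)&(z<.11)]; print("cov",len(w)); np.save(n+"cov.npy",w)
E
```

```text
scene (array([   1, 5408,  767,  480,  386,  465, 2930, 1929,  894,  642,  239,
        260,  241,  170,  177,  180,  305,  131,   86,    0,    0]), array([-0.01 , -0.004,  0.002,  0.008,  0.014,  0.02 ,  0.026,  0.032,
        0.038,  0.044,  0.05 ,  0.056,  0.062,  0.068,  0.074,  0.08 ,
        0.086,  0.092,  0.098,  0.104,  0.11 ,  0.116]))
plat ((0.6030858755111694, -0.11081936955451965), (0.2678491175174713, 0.3274899423122406), 89.07850646972656) 0.031654132460742224
[283.59259259 208.44444444] 27 [ 0.6543 -0.0944  0.0478] plane [[ 0.6637 -0.0898  0.042 ]] ((0.6633954644203186, -0.08967369794845581), (0.014966652728617191, 0.01788211241364479), 30.13225746154785)
[290.96       221.93333333] 75 [ 0.6066 -0.136   0.0474] plane [[ 0.615  -0.1324  0.042 ]] ((0.6153305768966675, -0.1324225217103958), (0.048328377306461334, 0.016596751287579536), 48.854331970214844)
[265.27906977 226.61627907] 86 [ 0.5594 -0.0937  0.0474] plane [[ 0.5667 -0.0896  0.042 ]] ((0.5668450593948364, -0.08956851065158844), (0.04607445001602173, 0.019063029438257217), 5.772122859954834)
[276.27835052 245.3
[... 784 characters left out ...]
0.09316475689411163), (0.039804764091968536, 0.020609572529792786), 78.47144317626953)
[222.49748744 228.90954774] 199 [ 0.5609 -0.0975  0.0476] plane [[ 0.5636 -0.09    0.042 ]] ((0.5653586387634277, -0.09056145697832108), (0.04761362075805664, 0.03209828585386276), 2.5760226249694824)
[254.98113208 234.83647799] 159 [ 0.607  -0.1404  0.0483] plane [[ 0.6116 -0.1319  0.042 ]] ((0.6095400452613831, -0.13341839611530304), (0.061260007321834564, 0.018839586526155472), 51.631900787353516)
[205.04210526 251.31578947] 190 [ 0.5066 -0.1528  0.0483] plane [[ 0.5097 -0.1446  0.042 ]] ((0.5079395771026611, -0.14562804996967316), (0.06180993840098381, 0.01914116181433201), 55.675052642822266)
cov 2477
```

Both views agree: the tray has the cover up along its left side and four tablets on the platform. The half is the farthest, at scene (283,208) and side (268,219). The whole ones are at scene (291,222), (265,227) and (276,245). Next I move above the tray for a wrist view.

The manual's scale: turns go in shares of 2 pi rad. Converting my numbers, -0.118 rad is -0.0188.

```bash
echo '[[0.034,-0.022,-0.003,0,0,0],[0.034,-0.022,-0.003,0,0,0],[0.034,-0.022,-0.003,0,0,0],[0.034,-0.022,-0.003,0,0,0],[0.034,-0.022,-0.003,0,0,0],[0.034,-0.022,-0.003,0,0,0],[0.034,-0.022,-0.003,0,0,0],[0.034,-0.022,-0.003,0,0,0],[0.034,-0.022,-0.003,0,0,0],[0.034,-0.022,-0.003,0,0,0],[0.034,-0.022,-0.003,0,0,0],[0.034,-0.022,-0.003,0,0,0]]' | python3 nudge.py 0.0
echo '[[0,0,0,0,0,-0.0188],[0,0,0,0,0,-0.0188],[0,0,0,0,0,-0.0188],[0,0,0,0,0,-0.0188],[0,0,0,0,0,-0.0188],[0,0,0,0,0,-0.0188],[0,0,0,0,0,-0.0188],[0,0,0,0,0,-0.0188],[0,0,0,0,0,-0.0188],[0,0,0,0,0,-0.0188]]' | python3 nudge.py
echo '[[0,0,0,0,0,0]]' | python3 nudge.py
```

```text
time_s: 1.1
tool_pos: [0.5239, -0.2017, 0.2545]
tool_rot: [-3.141, 0.001, 0.387]
contact_force: [0.5, -0.4, 0.1]
opening: 0.0177
grasp_force: 0.0
time_s: 1.93
tool_pos: [0.523, -0.2035, 0.2542]
tool_rot: [-3.14, -0.0, 1.573]
contact_force: [-0.7, 0.1, -0.8]
opening: 0.0003
grasp_force: 0.0
time_s: 2.02
tool_pos: [0.523, -0.2037, 0.2541]
tool_rot: [-3.14, -0.001, 1.569]
contact_force: [-0.5, 1.3, -0.1]
opening: 0.0006
grasp_force: 0.0
```

```bash
echo '[[0.015,0.03,-0.02,0,0,0],[0.015,0.03,-0.02,0,0,0],[0,0,0,0,0,0],[0,0,0,0,0,0],[0,0,0,0,0,0]]' | python3 nudge.py
python3 - <<'E'
from h import *
c=cam("wrist");p,d=eyes.grab_frame("wrist")
cv2.imwrite("pics/w0.png",p[:,:,::-1]);np.savez("w0.npz",p=p,d=d,K=c[0],t=c[1],M=c[2])
E
```

```text
time_s: 2.43
tool_pos: [0.5829, -0.174, 0.2939]
tool_rot: [-3.14, 0.0, 1.565]
contact_force: [-1.4, 0.2, -0.1]
opening: 0.0006
grasp_force: 0.0
```

View pics/w0.png

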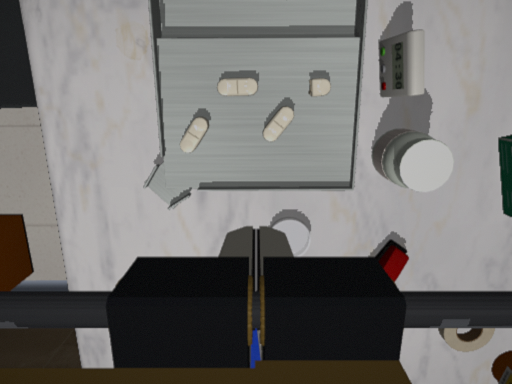

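The wrist view shows the platform from about (160,38) to (357,185), with the trough above row 38. The whole boluses are at (238,87), (279,124) and (195,134), and the half is at (320,87).

```bash
python3 - <<'E'
from h import *
f=np.load("w0.npz");p,d=f["p"],f["d"];c=(f["K"],f["t"],f["M"]);P=cloud(d,c);z=P[...,2]
m=np.zeros(d.shape,bool);m[:195,145:372]=1
a=m&(abs(z-.032)<.004);a=cv2.morphologyEx(a.astype(np.uint8),cv2.MORPH_OPEN,np.ones((5,5)))>0
q=P[a][:,:2].astype(np.float32);print("plat",cv2.minAreaRect(q),np.median(z[a]))
# platform edges per row/col: fit lines
a[:,:]=a
top=np.array([(u,np.argmax(a[:,u])) for u in range(175,345)]);W=onplane(top,.032,c);k=np.polyfit(W[:,0],W[:,1],1);print("left edge slope,y at x=.58",k[0],np.polyval(k,.58),"res",np.std(W[:,1]-np.polyval(k,W[:,0])))
for v in(60,110,165):
    u=np.flatnonzero(a[v]);print(onplane([(u[0]-.5,v),(u[-1]+.5,v)],.032,c)[:,:2])
u=np.flatnonzero(a[:,300]);print("bottom",onplane([(300,u[-1]+.5)],.032,c))
t=m&(p[...,0].astype(int)-p[...,2]>12)&(p[...,0]>130)
k,l,s,ce=cv2.connectedComponentsWithStats(t.astype(np.uint8))
for i in range(1,k):
    if s[i,4]>25:
        r=cv2.minAreaRect(onplane(np.argwhere(l==i)[:,::-1],.04,c)[:,:2].astype(np.float32));print(ce[i],s[i,4],np.array(r[0]).round(4),np.array(r[1]).round(4),r[2],np.nanmedian(z[l==i]))
w=np.vstack([np.load("scenecov.npy"),np.load("sidecov.npy")])
print("trough z",np.histogram(z[:36,165:355],10))
E
```

```text
plat ((0.5752652883529663, -0.12872183322906494), (0.257271945476532, 0.1877017617225647), 0.1879483312368393) 0.03146082485450791
left edge slope,y at x=.58 0.0013651565474423748 -0.03603557659544897 res 0.0007758015043779997
[[ 0.46832448 -0.05948527]
 [ 0.70406956 -0.06092628]]
[[ 0.4684803  -0.11635931]
 [ 0.7046059  -0.11775303]]
[[ 0.46183892 -0.1840311 ]
 [ 0.70436103 -0.18540188]]
bottom [[ 0.64014408 -0.21310362  0.032     ]]
[146.03225806  40.9516129 ] 62 [ 0.4608 -0.0408] [0.0243 0.0034] 84.77596282958984 -8.813186104122961e-05
[237.2425829   86.57068063] 573 [ 0.5621 -0.0903] [0.0469 0.0187] 1.832624912261963 0.047354582491539204
[320.21532847  86.80291971] 274 [ 0.6601 -0.0911] [0.0179 0.0214] 89.65812683105469 0.047299453940349984
[278.51538462 123.36730769] 520 [ 0.6109 -0.1333] [0.046  0.0186] 50.265724182128906 0.04724239859050386
[193.42914172 134.53493014] 501 [ 0.5082 -0.1458] [0.0462 0.0188] 55.7999382019043 0.04729424554031883Traceback (most recent call last):
  File "<stdin>", line 18, in <module>
    bin_edges, uniform_bins = _get_bin_edges(a, bins, range, weights)
                              ~~~~~~~~~~~~~~^^^^^^^^^^^^^^^^^^^^^^^^^
    first_edge, last_edge = _get_outer_edges(a, range)
                            ~~~~~~~~~~~~~~~~^^^^^^^^^^
    raise ValueError(
        f"autodetected range of [{first_edge}, {last_edge}] is not finite")
ValueError: autodetected range of [nan, nan] is not finite
```

```bash
echo '[[0.018,-0.007,0.03,0,0,0],[0.018,-0.007,0.03,0,0,0],[0.018,-0.007,0.03,0,0,0],[0,0,0.035,0,0,0],[0,0,0.035,0,0,0],[0,0,0.035,0,0,0],[0,0,0.025,0,0,0],[0,0,0.015,0,0,0],[0,0,0,0,0,0],[0,0,0,0,0,0]]' | python3 nudge.py
```

```text
time_s: 3.32
tool_pos: [0.5614, -0.1206, 0.059]
tool_rot: [-3.139, 0.0, 1.565]
contact_force: [0.4, -1.3, 0.5]
opening: 0.0006
grasp_force: 0.0
```

```bash
echo '[[0,0,0.01,0,0,0],[0,0,0.006,0,0,0],[0,0,0.005,0,0,0],[0,0,0,0,0,0],[0,0,0,0,0,0]]' | python3 nudge.py
echo '[[0.008,0,0,0,0,0],[0.008,0,0,0,0,0],[0.008,0,0,0,0,0],[0.008,0,0,0,0,0],[0.008,0,0,0,0,0],[0.008,0,0,0,0,0],[0.008,0,0,0,0,0]]' | python3 nudge.py
python3 - <<'E'
from h import *
p,d=eyes.grab_frame("side")
cv2.imwrite("pics/s1.png",cv2.resize(p[160:310,140:340,::-1],None,fx=3,fy=3))
E
```

```text
time_s: 3.73
tool_pos: [0.5628, -0.1197, 0.0387]
tool_rot: [-3.142, -0.0, 1.567]
contact_force: [0.3, 0.3, 0.4]
opening: 0.0002
grasp_force: 0.0
time_s: 4.32
tool_pos: [0.5631, -0.0626, 0.0388]
tool_rot: [3.141, -0.0, 1.567]
contact_force: [0.0, 0.1, -0.0]
opening: 0.0005
grasp_force: 0.2
```

View pics/s1.png

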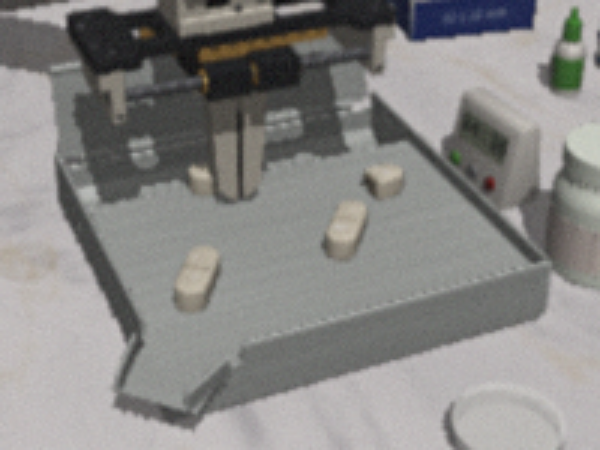

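The fingers at (237,190) are pushing bolus B straight towards the trough; the other tablets haven't moved. I'll finish this push.

```bash
echo '[[0.008,0,0,0,0,0],[0.008,0,0,0,0,0],[0.008,0,0,0,0,0],[0.008,0,0,0,0,0],[0.004,0,0,0,0,0],[0,0,0,0,0,0],[0,0,0,0,0,0]]' | python3 nudge.py
echo '[[-0.02,0,0,0,0,0],[-0.01,0,-0.03,0,0,0],[-0.02,0.003,-0.03,0,0,0],[-0.03,0.008,0,0,0,0],[-0.03,0.012,0,0,0,0],[-0.03,0.012,0,0,0,0],[-0.01,0.012,0,0,0,0],[0,0,0,0,0,0],[0,0,0,0,0,0]]' | python3 nudge.py
python3 - <<'E'
from h import *
p,d=eyes.grab_frame("side")
cv2.imwrite("pics/s2.png",cv2.resize(p[160:310,140:340,::-1],None,fx=3,fy=3))
E
```

```text
time_s: 4.95
tool_pos: [0.5631, -0.0275, 0.0387]
tool_rot: [-3.142, 0.0, 1.567]
contact_force: [1.4, 0.2, 0.2]
opening: 0.0006
grasp_force: 0.0
time_s: 5.7
tool_pos: [0.6091, -0.1788, 0.0982]
tool_rot: [-3.141, -0.0, 1.564]
contact_force: [-0.2, -0.1, 0.6]
opening: 0.0003
grasp_force: 0.0
```

View pics/s2.png

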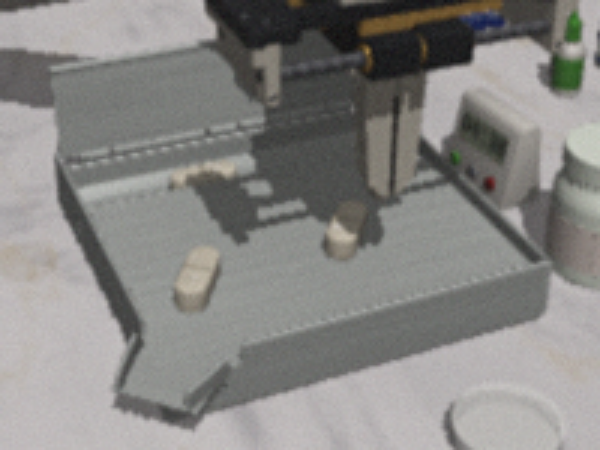

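B lies in the trough at (203,173) in the crop. I'm now pushing A.

```bash
echo '[[-0.002,0.004,0.03,0,0,0],[0,0,0.02,0,0,0],[0,0,0.0095,0,0,0],[0,0,0,0,0,0],[0,0,0,0,0,0]]' | python3 nudge.py
echo '[[0.008,0,0,0,0,0],[0.008,0,0,0,0,0],[0.008,0,0,0,0,0],[0.008,0,0,0,0,0],[0.008,0,0,0,0,0],[0.008,0,0,0,0,0],[0.008,0,0,0,0,0],[0.008,0,0,0,0,0]]' | python3 nudge.py
python3 - <<'E'
from h import *
p,d=eyes.grab_frame("side");p2,_=eyes.grab_frame("scene")
a=cv2.resize(p[160:300,150:330,::-1],None,fx=2.2,fy=2.2);b=cv2.resize(p2[170:280,190:340,::-1],(396,308))
cv2.imwrite("pics/s3.png",np.hstack([a,b]))
E
```

```text
time_s: 6.17
tool_pos: [0.6133, -0.1785, 0.0393]
tool_rot: [-3.141, -0.001, 1.569]
contact_force: [0.2, -0.3, -0.7]
opening: 0.0006
grasp_force: 0.0
time_s: 6.83
tool_pos: [0.6138, -0.1149, 0.0392]
tool_rot: [3.142, -0.0, 1.567]
contact_force: [-0.1, -0.7, -0.5]
opening: 0.0004
grasp_force: 0.1
```

View pics/s3.png

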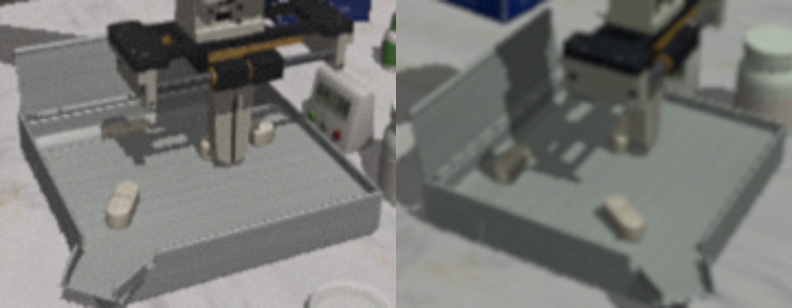

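A's left end shows just left of the fingers at (206,150), and the half is to their right at (262,132). I'll measure both with the wrist camera.

```bash
cat > w.py <<'E'
from h import *
import sys
def look(save=None):
    c=cam("wrist");p,d=eyes.grab_frame("wrist");P=cloud(d,c)
    if save: cv2.imwrite(save,p[:,:,::-1])
    t=(p[...,0].astype(int)-p[...,2]>12)&(p[...,0]>40)
    k,l,s,ce=cv2.connectedComponentsWithStats(t.astype(np.uint8))
    for i in range(1,k):
        if s[i,4]>60:
            z=np.nanmedian(P[l==i][:,2]); h=.04 if z>.035 else .015
            q=onplane(np.argwhere(l==i)[:,::-1],h,c)[:,:2].astype(np.float32);r=cv2.minAreaRect(q)
            if .44<r[0][0]<.73 and -.22<r[0][1]<.03: print(ce[i].round(),s[i,4],np.array(r[0]).round(4),np.array(r[1]).round(3),round(r[2]),"z",z.round(3),"x",q[:,0].min(),q[:,0].max())
look(sys.argv[1] if len(sys.argv)>1 else None)
E
python3 w.py pics/w3.png
```

```text
[150.  21.] 3618 [ 0.5613 -0.0038] [0.02  0.048] 90 z 0.021 x 0.5371192 0.58551854
[268. 203.] 3257 [ 0.6204 -0.0917] [0.048 0.021] 11 z 0.047 x 0.5969196 0.6441916
[342. 204.] 1685 [ 0.6586 -0.0924] [0.026 0.021] 4 z 0.047 x 0.6458859 0.67158043
[ 64. 280.] 707 [ 0.5119 -0.1337] [0.015 0.024] 90 z 0.047 x 0.49966058 0.5240907
[249. 310.] 380 [ 0.6116 -0.1541] [0.045 0.003] 90 z 0.143 x 0.6099936 0.61298895
[262. 310.] 350 [ 0.6181 -0.1537] [0.003 0.044] 0 z 0.143 x 0.6167335 0.6196188
[ 44. 332.] 262 [ 0.497  -0.1677] [0.007 0.019] 90 z 0.047 x 0.48770425 0.5063321
[222. 374.] 7692 [ 0.5855 -0.194 ] [0.016 0.241] 90 z 0.151 x 0.4649458 0.7060132
```

View pics/w3.png

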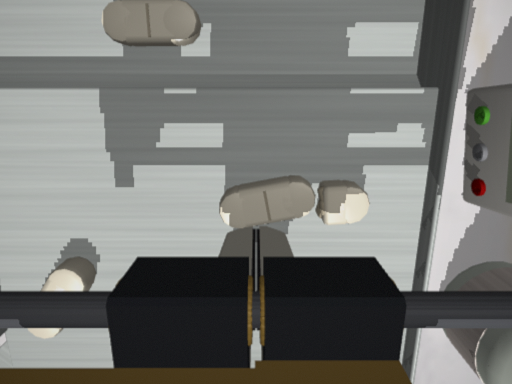

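A is at (268,203) in the wrist view, about 2–4 mm from the half at (342,204), so I'll push with a slight leftward bias to clear it.

```bash
echo '[[0.006,-0.002,0,0,0,0],[0.006,-0.002,0,0,0,0],[0.006,-0.002,0,0,0,0],[0,0,0,0,0,0]]' | python3 nudge.py
python3 w.py | grep -v "z 0.1"
```

```text
time_s: 7.32
tool_pos: [0.6074, -0.0956, 0.0392]
tool_rot: [-3.141, -0.002, 1.569]
contact_force: [0.5, 0.2, -0.7]
opening: 0.0006
grasp_force: 0.0
[164.  58.] 3110 [ 0.5615 -0.0039] [0.019 0.048] 90 z 0.021 x 0.53764874 0.5853554
[275. 210.] 3227 [ 0.6184 -0.0777] [0.021 0.048] 88 z 0.047 x 0.59432983 0.6424148
[353. 237.] 1518 [ 0.6589 -0.093 ] [0.021 0.026] 90 z 0.047 x 0.6456712 0.67205775
[ 67. 344.] 1346 [ 0.5014 -0.1559] [0.035 0.02 ] 56 z 0.047 x 0.48737264 0.519117
```

```bash
echo '[[-0.006,0,0,0,0,0],[0,0.01,0,0,0,0],[0.006,0,0,0,0,0],[0.008,0,0,0,0,0],[0.008,0,0,0,0,0],[0.008,0,0,0,0,0],[0.008,-0.001,0,0,0,0],[0,0,0,0,0,0]]' | python3 nudge.py
python3 w.py | grep -v "z 0.1"
```

```text
time_s: 8.03
tool_pos: [0.6167, -0.062, 0.0394]
tool_rot: [-3.141, -0.002, 1.571]
contact_force: [-1.0, 0.8, -0.1]
opening: 0.0003
grasp_force: 0.0
[152. 125.] 2853 [ 0.5614 -0.004 ] [0.049 0.019] 0 z 0.021 x 0.537078 0.5856912
[254. 208.] 3165 [ 0.6155 -0.0432] [0.048 0.022] 0 z 0.047 x 0.5914507 0.6395326
```

```bash
echo '[[0.008,0,0,0,0,0],[0.008,0,0,0,0,0],[0.008,0,0,0,0,0],[0.008,0,0,0,0,0],[0.002,0,0,0,0,0],[0,0,0,0,0,0],[0,0,0,0,0,0]]' | python3 nudge.py
echo '[[-0.02,0,0,0,0,0],[-0.01,0,-0.03,0,0,0],[-0.02,-0.01,-0.03,0,0,0],[-0.028,-0.025,0,0,0,0],[-0.028,-0.025,0,0,0,0],[-0.028,-0.025,0,0,0,0],[-0.028,-0.025,0,0,0,0],[0,0,0,0,0,0],[0,0,0,0,0,0]]' | python3 nudge.py
python3 w.py | grep -v "z 0.1"
```

```text
time_s: 8.67
tool_pos: [0.6171, -0.0318, 0.0391]
tool_rot: [-3.142, 0.0, 1.567]
contact_force: [0.6, 0.0, -0.2]
opening: 0.0007
grasp_force: 0.0
time_s: 9.42
tool_pos: [0.5044, -0.1973, 0.0992]
tool_rot: [-3.14, 0.002, 1.56]
contact_force: [1.4, 1.3, 0.3]
opening: 0.0006
grasp_force: 0.0
[503.  35.] 611 [ 0.6546 -0.0911] [0.011 0.02 ] 11 z 0.047 x 0.64747727 0.6619093
[261. 129.] 1888 [ 0.5089 -0.1454] [0.047 0.019] 56 z 0.047 x 0.49149096 0.526571
```

```bash
echo '[[0.004,0,0.03,0,0,0],[0,0,0.02,0,0,0],[0,0,0.0095,0,0,0],[0,0,0,0,0,0],[0,0,0,0,0,0]]' | python3 nudge.py
echo '[[0.008,0,0,0,0,0],[0.008,0,0,0,0,0],[0.008,-0.002,0,0,0,0],[0.008,-0.002,0,0,0,0],[0.008,-0.002,0,0,0,0],[0.008,-0.001,0,0,0,0],[0,0,0,0,0,0]]' | python3 nudge.py
python3 w.py | grep -v "z 0.1"
```

```text
time_s: 9.88
tool_pos: [0.5073, -0.1885, 0.0396]
tool_rot: [3.141, -0.001, 1.568]
contact_force: [-0.6, 0.3, 0.6]
opening: 0.0005
grasp_force: 0.0
time_s: 10.47
tool_pos: [0.4995, -0.1386, 0.0399]
tool_rot: [-3.141, -0.001, 1.57]
contact_force: [1.0, -0.1, 0.3]
opening: 0.0007
grasp_force: 0.0
[161.  40.] 191 [ 0.4519 -0.0381] [0.024 0.004] 78 z -0.0 x 0.44745964 0.45399946
[282. 202.] 3160 [ 0.5134 -0.1171] [0.048 0.02 ] 15 z 0.047 x 0.4904203 0.5367908
```

```bash
echo '[[0.007,-0.002,0,0,0,0],[0.007,-0.002,0,0,0,0],[0.007,-0.002,0,0,0,0],[0,0,0,0,0,0]]' | python3 nudge.py
python3 w.py | grep -v "z 0.1"
echo '[[-0.012,0,0,0,0,0],[-0.01,0.03,0,0,0,0],[0,0.035,0,0,0,0],[0.018,0.002,0,0,0,0],[0.018,0,0,0,0,0],[0,0,0,0,0,0],[0,0,0,0,0,0]]' | python3 nudge.py
python3 w.py pics/w4.png| grep -v "z 0.1"
```

```text
time_s: 10.85
tool_pos: [0.4932, -0.1182, 0.0396]
tool_rot: [-3.141, -0.001, 1.569]
contact_force: [-0.7, 0.4, 0.3]
opening: 0.0007
grasp_force: 0.0
[395.  13.] 2487 [ 0.5647 -0.0056] [0.013 0.047] 90 z 0.021 x 0.54108256 0.588257
[486.  14.] 1575 [ 0.6095 -0.0064] [0.015 0.03 ] 90 z 0.021 x 0.5947026 0.62429607
[174.  79.] 197 [ 0.4514 -0.0365] [0.025 0.004] 79 z -0.0 x 0.44728622 0.4534887
[292. 212.] 3020 [ 0.5134 -0.1016] [0.02  0.048] 77 z 0.047 x 0.4898099 0.536774
time_s: 11.48
tool_pos: [0.5607, -0.1059, 0.0395]
tool_rot: [-3.141, -0.0, 1.569]
contact_force: [0.2, -0.8, 0.3]
opening: 0.0005
grasp_force: 0.0
[363.  35.] 3563 [ 0.6162 -0.0035] [0.021 0.047] 90 z 0.021 x 0.5925883 0.6399129
[257.  36.] 3425 [ 0.5628 -0.0033] [0.019 0.048] 90 z 0.021 x 0.5390023 0.5865241
[448. 218.] 1800 [ 0.6589 -0.0928] [0.03  0.021] 3 z 0.047 x 0.6439099 0.67397803
[152. 230.] 2122 [ 0.511  -0.1015] [0.022 0.049] 78 z 0.047 x 0.4867818 0.53543806
```

View pics/w4.png

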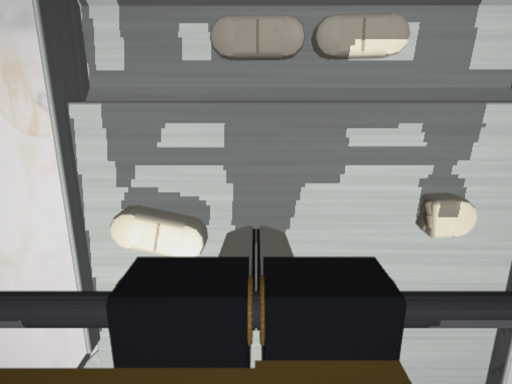

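A (363,35) and B (257,36) both lie in the trough, C is at (157,233), and the half is untouched at (448,218). I'll nudge C left.

```bash
echo '[[-0.001,-0.007,0,0,0,0],[0,-0.007,0,0,0,0],[0,-0.006,0,0,0,0],[0,0,0,0,0,0]]' | python3 nudge.py
python3 w.py | grep -v "z 0.1"
```

```text
time_s: 11.87
tool_pos: [0.5384, -0.1087, 0.0396]
tool_rot: [-3.139, 0.001, 1.565]
contact_force: [0.1, -0.7, 0.3]
opening: 0.0002
grasp_force: 0.0
[406.  29.] 3795 [ 0.6159 -0.0034] [0.05  0.021] 1 z 0.021 x 0.5911024 0.6407913
[302.  29.] 3486 [ 0.5632 -0.0032] [0.019 0.047] 90 z 0.021 x 0.5395802 0.5868389
[ 93. 105.] 179 [ 0.4518 -0.0375] [0.022 0.006] 83 z -0.0 x 0.44791833 0.45407742
[489. 212.] 1512 [ 0.6564 -0.093 ] [0.027 0.021] 3 z 0.047 x 0.6431632 0.6701375
[177. 223.] 2057 [ 0.5004 -0.0998] [0.023 0.048] 77 z 0.047 x 0.4764973 0.5241828
```

```bash
echo '[[0,0.008,0,0,0,0],[-0.035,0,0,0,0,0],[0,-0.03,0,0,0,0],[0.002,-0.014,0,0,0,0],[0,0,0,0,0,0],[0.008,0,0,0,0,0],[0.008,0,0,0,0,0],[0.008,0,0,0,0,0],[0.008,0,0,0,0,0],[0.008,0,0,0,0,0],[0.008,0,0,0,0,0],[0,0,0,0,0,0]]' | python3 nudge.py
python3 w.py | grep -v "z 0.1"
```

```text
time_s: 12.92
tool_pos: [0.5053, -0.0894, 0.0398]
tool_rot: [3.141, -0.002, 1.571]
contact_force: [0.4, 0.1, -0.3]
opening: 0.0006
grasp_force: 0.0
[468.  70.] 3063 [ 0.6177 -0.0029] [0.019 0.046] 90 z 0.021 x 0.5945018 0.6408948
[366.  71.] 3146 [ 0.5644 -0.0036] [0.019 0.048] 90 z 0.021 x 0.5405183 0.58833
[157. 132.] 271 [ 0.4526 -0.035 ] [0.026 0.006] 77 z -0.0 x 0.44743675 0.45561364
[149. 190.] 75 [ 0.4452 -0.0683] [0.01  0.005] 62 z -0.001 x 0.440758 0.44708785
[241. 208.] 2836 [ 0.497  -0.0712] [0.048 0.021] 1 z 0.047 x 0.4729462 0.5211231
```

```bash
echo '[[-0.006,0,0,0,0,0],[0,-0.007,0,0,0,0],[0.007,0,0,0,0,0],[0.007,0,0,0,0,0],[0.008,0,0,0,0,0],[0.008,0,0,0,0,0],[0.008,0,0,0,0,0],[0.008,0,0,0,0,0],[0.008,0,0,0,0,0],[0.008,0,0,0,0,0],[0.008,0,0,0,0,0],[0,0,0,0,0,0]]' | python3 nudge.py
echo '[[0.004,0,0,0,0,0],[0,0,0,0,0,0],[-0.03,0,0,0,0,0],[-0.03,0.01,-0.03,0,0,0],[-0.03,0.02,-0.03,0,0,0],[-0.03,0.02,-0.03,0,0,0],[-0.03,0.02,-0.02,0,0,0],[0,0.02,0,0,0,0],[0,0,0,0,0,0],[0,0,0,0,0,0]]' | python3 nudge.py
python3 w.py | grep -v "z 0.1"
```

```text
time_s: 13.97
tool_pos: [0.4983, -0.0257, 0.0398]
tool_rot: [3.141, -0.002, 1.57]
contact_force: [0.7, 0.5, -0.2]
opening: 0.0008
grasp_force: 0.0
time_s: 14.8
tool_pos: [0.5824, -0.1669, 0.1412]
tool_rot: [-3.141, -0.001, 1.566]
contact_force: [-0.4, -0.4, 0.5]
opening: 0.0003
grasp_force: 0.0
[356.  91.] 776 [ 0.6584 -0.0909] [0.025 0.02 ] 5 z 0.047 x 0.64611834 0.6712062
```

```bash
echo '[[0.03,0,-0.03,0,0,0],[0.03,0,-0.03,0,0,0],[0.02,0,-0.02,0,0,0],[0,0,0,0,0,0],[0,0,0,0,0,0]]' | python3 nudge.py
python3 w.py pics/w5.png| grep -v "z 0.1"
```

```text
time_s: 15.27
tool_pos: [0.5822, -0.0856, 0.221]
tool_rot: [3.142, 0.0, 1.572]
contact_force: [0.1, -1.1, -0.6]
opening: 0.0004
grasp_force: 0.0
[236.  87.] 782 [ 0.5622 -0.0038] [0.047 0.019] 0 z 0.021 x 0.5389251 0.585556
[287.  87.] 775 [ 0.6151 -0.0038] [0.047 0.019] 0 z 0.021 x 0.5917572 0.63840383
[173.  89.] 793 [ 0.4985 -0.0059] [0.048 0.019] 0 z 0.021 x 0.47460797 0.5223026
[133. 118.] 89 [ 0.4536 -0.0347] [0.027 0.005] 79 z -0.0 x 0.44888523 0.45654264
[328. 176.] 389 [ 0.6584 -0.0919] [0.024 0.019] 3 z 0.047 x 0.6461824 0.67050505
```

View pics/w5.png

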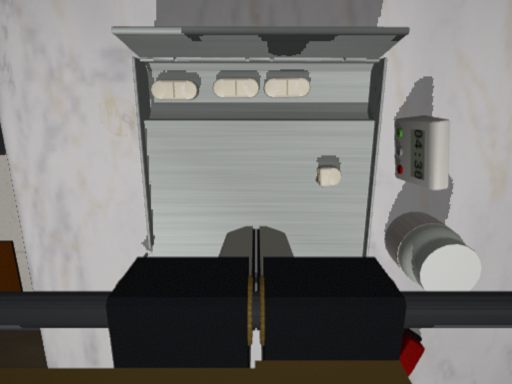

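All three wholes are flat in the trough at (173,89), (236,87) and (287,87), with their tops at 21 mm. The half is on the platform at (328,176) and the cover is up at row 30. Next I go over and behind the cover.

```bash
echo '[[0.035,0,0,0,0,0],[0.035,0,0,0,0,0],[0.035,0,0,0,0,0],[0.035,0,0,0,0,0],[0.03,0.004,0,0,0,0],[0,0,0.035,0,0,0],[0,0,0.035,0,0,0],[0,0,0.035,0,0,0],[0,0,0.02,0,0,0],[0,0,0.01,0,0,0],[0,0,0,0,0,0],[0,0,0,0,0,0]]' | python3 nudge.py
echo '[[-0.008,0,0,0,0,0],[-0.008,0,0,0,0,0],[-0.008,0,0,0,0,0],[-0.008,0,0,0,0,0],[-0.008,0,0,0,0,0],[-0.008,0,0,0,0,0],[0,0,0,0,0,0]]' | python3 nudge.py
```

```text
time_s: 16.32
tool_pos: [0.5875, 0.081, 0.085]
tool_rot: [-3.14, 0.001, 1.566]
contact_force: [1.4, -0.1, -0.3]
opening: 0.0004
grasp_force: 0.0
time_s: 16.9
tool_pos: [0.5878, 0.0311, 0.0858]
tool_rot: [3.141, 0.002, 1.564]
contact_force: [0.1, -0.1, -0.4]
opening: 0.0006
grasp_force: 0.0
```

```bash
echo '[[-0.008,0,0.001,0,0,0],[-0.008,0,0.002,0,0,0],[-0.008,0,0.003,0,0,0],[-0.008,0,0.004,0,0,0],[0,0,0,0,0,0]]' | python3 nudge.py
python3 - <<'E'
from h import *
p,d=eyes.grab_frame("side");p2,_=eyes.grab_frame("scene")
a=cv2.resize(p[140:280,150:330,::-1],None,fx=2.2,fy=2.2);b=cv2.resize(p2[170:280,190:340,::-1],(396,308))
cv2.imwrite("pics/s6.png",np.hstack([a,b]))
E
```

```text
time_s: 17.32
tool_pos: [0.5865, -0.0013, 0.0742]
tool_rot: [-3.139, 0.002, 1.564]
contact_force: [0.2, 0.3, -0.5]
opening: 0.0006
grasp_force: 0.0
```

View pics/s6.png

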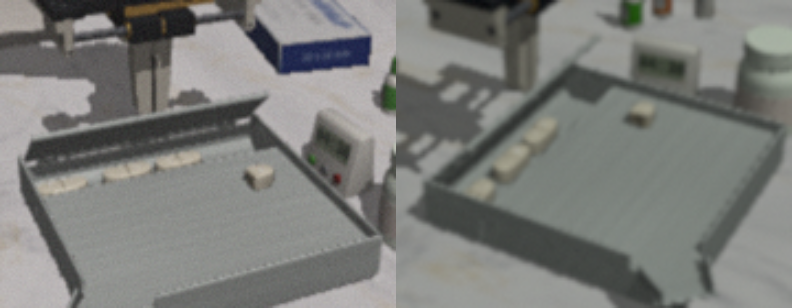

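The cover is swinging over, at about 50°, with its edge running from (30,150) to (265,100). I'll follow it down.

```bash
echo '[[-0.004,0,0.006,0,0,0],[-0.004,0,0.006,0,0,0],[-0.004,0,0.006,0,0,0],[-0.004,0,0.006,0,0,0],[-0.004,0,0.005,0,0,0],[-0.002,0,0.004,0,0,0],[0,0,0,0,0,0],[0,0,0,0,0,0]]' | python3 nudge.py
echo '[[0,0,0.002,0,0,0],[0,0,0,0,0,0]]' | python3 nudge.py
echo '[[0,0,0.002,0,0,0],[0,0,0,0,0,0]]' | python3 nudge.py
```

```text
time_s: 18.08
tool_pos: [0.587, -0.0202, 0.0422]
tool_rot: [-3.141, 0.0, 1.566]
contact_force: [-0.2, -0.1, -0.1]
opening: 0.0002
grasp_force: 0.0
time_s: 18.25
tool_pos: [0.5874, -0.0195, 0.0406]
tool_rot: [3.141, -0.0, 1.567]
contact_force: [-0.3, 0.1, 0.3]
opening: 0.0004
grasp_force: 0.0
time_s: 18.42
tool_pos: [0.5873, -0.0197, 0.0385]
tool_rot: [3.142, -0.0, 1.567]
contact_force: [-1.2, 1.2, 1.1]
opening: 0.0006
grasp_force: 0.0
```

Creep down until firm contact.

```bash
echo '[[0,0,0.001,0,0,0],[0,0,0,0,0,0]]' | python3 nudge.py
echo '[[0,0,0.001,0,0,0],[0,0,0,0,0,0]]' | python3 nudge.py|grep -E "pos|cont"; echo '[[0,0,0.0005,0,0,0],[0,0,0,0,0,0]]' | python3 nudge.py|grep -E "pos|cont"
```

```text
time_s: 18.58
tool_pos: [0.5873, -0.0197, 0.0375]
tool_rot: [3.142, -0.0, 1.567]
contact_force: [-1.1, -0.1, 0.2]
opening: 0.0
grasp_force: 0.0
tool_pos: [0.5873, -0.0198, 0.0365]
contact_force: [0.4, 1.3, 0.5]
tool_pos: [0.5873, -0.0198, 0.0364]
contact_force: [-1.1, -0.5, 3.2]
```

```bash
echo '[[0,0,0.0005,0,0,0],[0,0,0,0,0,0]]' | python3 nudge.py|grep -E "pos|cont"; echo '[[0,0,0.0005,0,0,0],[0,0,0,0,0,0]]' | python3 nudge.py|grep -E "pos|cont"
```

```text
tool_pos: [0.5873, -0.0198, 0.0364]
contact_force: [-0.8, -0.4, 6.8]
tool_pos: [0.5873, -0.0198, 0.0363]
contact_force: [-3.2, -0.4, 8.3]
```

Force rises without further travel, so the cover is on its stop. Retract and check.

```bash
echo '[[0,0,-0.01,0,0,0],[0,0,-0.03,0,0,0],[-0.02,0,-0.035,0,0,0],[-0.03,0,-0.035,0,0,0],[-0.03,0,-0.035,0,0,0],[-0.03,0,-0.03,0,0,0],[0,0,0,0,0,0],[0,0,0,0,0,0]]' | python3 nudge.py
python3 - <<'E'
from h import *
c=cam("wrist");p,d=eyes.grab_frame("wrist");cv2.imwrite("pics/w7.png",p[:,:,::-1]);P=cloud(d,c).reshape(-1,3)
for y in np.arange(-.044,.03,.006):
    q=P[(abs(P[:,0]-.586)<.09)&(abs(P[:,1]-y)<.003)];print(round(y,3),np.median(q[:,2]).round(4),len(q))
E
python3 w.py
```

```text
time_s: 19.92
tool_pos: [0.5877, -0.1265, 0.2049]
tool_rot: [3.137, 0.002, 1.562]
contact_force: [0.3, -0.2, -0.8]
opening: 0.0009
grasp_force: 0.0
-0.044 0.0317 1314
-0.038 0.0368 1312
-0.032 0.0354 1332
-0.026 0.0355 1357
-0.02 0.0355 1380
-0.014 0.0355 1407
-0.008 0.0355 1414
-0.002 0.0355 1444
0.004 0.0355 1462
0.01 0.0354 1485
0.016 0.0355 1515
0.022 0.0364 1611
0.028 0.0368 544
[118.  82.] 92 [ 0.4534 -0.036 ] [0.027 0.004] 79 z -0.0 x 0.4489458 0.45586577
[329. 140.] 475 [ 0.6587 -0.0914] [0.019 0.025] 90 z 0.047 x 0.6461821 0.6712241
```

View pics/w7.png

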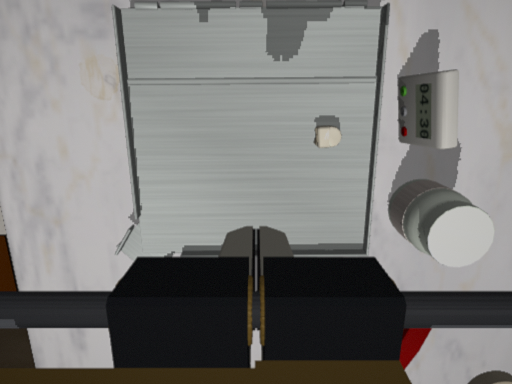

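The cover lies level above row 78, its top flat at 35.5 mm. The half is still on the platform at (329,138), and the fingers touch nothing.

```bash
python3 -c "
from rig import robot, eyes, close_job
print(close_job())"
```

```text
the job is handed in; nothing more can be done
None
```

The three whole boluses are in the trough with the cover shut flat over them, the half is still on the platform, and the job is handed in at about 20 s of the 61 s allowed; no verdict was returned.

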